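Grip a circuit board in the sliding board holder and lock the jaw

ROBOT

A 6-joint arm with a two-finger parallel gripper is mounted at the origin on a cart in front of the work surface, level with it; the furniture and walls round the work are solid. World frame = base frame: x ahead of the robot, y to its left, z up, the work surface at z = 0. Lengths are in m, angles in rad, forces in N, time in s.
With the tool pointing down it reaches from about 0.325 to 0.875 m from the base axis. Payload 4.4 kg.
Tool frame: the origin (TCP) lies midway between the tips of the shut fingers; the grasp point (between the pads) lies 19 mm behind it; z points along the fingers, y is the line along which they close (so a half turn about z gives the same grasp; the last joint's range is limited). The gripper opens to 85 mm and grips with 20 to 120 N. Pads are 22 mm wide; open, the fingers measure 114 mm over their backs; the gripper's body (76 mm by 85 mm) begins 54 mm behind the grasp point. The pads swing forward as they close: fully open they stand 13 mm farther back than shut.
Start: joints at [-1.361, 0.207, 1.542, -0, 1.393, -0.15], TCP at [0.202, -0.538, 0.231] pointing down, gripper open.
Joint ranges: [-2.73, 2.73], [-0.86, 2.22], [0.23, 2.46], [-1.11, 4.25], [0.08, 2.63], [-2.82, 2.82]. Speed limits (rad/s): [2.79, 2.79, 3.14, 3.14, 3.14, 3.14].

INTERFACE

Orientations are given as a unit quaternion [x, y, z, w].
In Python, from bench import arm gives the robot as it stands.
- The arm moves only by the shell command python3 -m handwheel 'ROWS' [OPENING] [FORCE]. ROWS is JSON, a list of rows, each a list of 2 entries, a list of its own where there are three numbers: the shift along the tool's x, y, z in cm, then the turn, a rotation vector about the tool's x, y, z in degrees. In form: [[[tx, ty, tz], [wx, wy, wz]], ...]. A call has 1 to 20 rows; each row is the pose to reach, as a shift and turn from the pose commanded when the call began, along the tool's axes at that moment; what a row does not reach only later rows make up. A row lasts 1/10 s, in which the tool goes at most 50 mm and 8.59 degrees, less where a joint would pass 70% of its speed; a pose out of reach is approached as far as the arm can. A call with a gripper value outside its range is refused whole. OPENING is the closure, from -1 (fully open) to 1 (shut), set as the call begins (- or left out, the last holds). The fingers move at their own pace and stop on an object; FORCE is the grip in N (left out, the last holds). Time passes only in rows, so rows that repeat a pose let the fingers close. It gives the time, the measured TCP pose, the force, the opening and the grip force at its end, in the units of the state.
- arm.sense(): the state, without advancing time (a new reading comes with each control period).
- arm.read_camera(name): name is "scene" or "side" or "wrist"; returns a dict with "color" (480x640x3 uint8, red, green, blue), "fx", "fy", "cx", "cy" (pixels), "D" ([k1, k2, p1, p2, k3] as OpenCV has them; the pictures are not rectified), "view" (4x4, takes a point from world to camera coordinates). Camera axes: x right, y down, z forward; pixel columns grow to the right and rows downward; lengths in m; the calibration is good to about 2 mm. A picture is of the moment at which its call begins. There is no depth.
- arm.hand_in(): hands the job in; it is judged then, once.
The state is a dict: "t": time; "joints": joint angles; "qvel": joint speeds; "tau": joint torques, N m; "eef_pos": TCP position; "tool_rot": TCP orientation; "contact_force": force on the tool from outside, world axes, zero at the start; "torque": the same for the moment, N m; "gripper_width": finger opening in m; "grasp_force": force on a finger pad.
Only numpy, scipy, OpenCV 4.12 (cv2) and the standard library are available. Lean on these libraries where they do the work, as an engineer would, in place of code of your own. Each camera call takes 0.05 s, during which the arm holds its last target. There are 200 camera calls.

TASK

Clamp the circuit board in the board holder ready for soldering: push the sliding jaw along its rods by the finger grip until the board is pressed firmly, but not forced, into the sprung bar of the opposite jaw, feeling for the spring to take up before it reaches its end. Then leave the jaw standing and swing its clamping lever clockwise as far as it goes, so that the jaw is locked with the board flat and square in both grooves. Do not crush or lift the board, and leave the other tools and supplies on the bench where they lie.

Things in the scene. Friction and masses are not known exactly. Their poses are not given: they have to be found in the camera images.
- holder: Board holder, fixed to the bench: feet (128 mm in x, 24 in y, 50 high) at y = -150 and +176 mm joined by two bare 10 mm steel rods along its y axis at x = -45 and +45 mm, rod tops 40 mm above the bench. Origin: midway between the rods, at bench level; z up. The sliding jaw stands at the -y end of the rods, the far jaw towards +y, the board between them.
- far_foot (a point): Top middle of the holder's +y foot. The far jaw before it was fixed on the rods by the last user; its place is NOT reported. It carries a sprung bar with a 5 mm deep groove whose lips face -y and stand at rest somewhere from y = +54 to +114 mm of the holder. The bar starts to yield to +y at 3.6 N, takes 2 N more per mm and stops dead after 5 mm (14 N).
- slide_jaw: Sliding jaw: aluminium bar 124 mm wide (x), 26 deep (y), 20 to 54 mm above the bench. Groove in its +y side, 39 to 46 mm above the bench: bottom at y = +8, lips at y = +13 mm. Origin: its middle at bench level; axes as the holder's. Starts 105 to 85 mm to the -y side of the holder's origin; slides to +y with 6 N of friction, at most 140 mm from the -105 mm place; stays where left.
- jaw_grip (a point): Grip point of the black finger grip on the sliding jaw, at x = +22 mm, y = 0 of the jaw, 80 mm above the bench: an upright slab 14 mm thick along y, 36 mm wide along x, 54 to 92 mm above the bench, free on both y sides above 60 mm.
- lock_lever (a joint): Clamping lever on the sliding jaw; upright pivot at x = -30 mm, y = 0 of the jaw, 55 mm from pivot to knob. 0: loose, arm along the jaw's -y axis (away from the board). Grows clockwise seen from above to 1.5 rad, its end stop, where the arm lies along the jaw's -x axis; an eccentric brakes the jaw on the front rod from 0.9 rad on. Takes up to 4 N at the knob; stays where left.
- lever_knob (a point): Grip point on the upright round knob at the end of the lever's arm, on the knob's axis, 98 mm above the bench; the knob is 15 mm in diameter and ends 104 mm above the bench. The arm joins it from the pivot's side, its upper side 76 mm above the bench: keep the fingertips above that if they must pass over the arm.
- board: Green circuit board 110 mm along its x, 90 mm along its y and 3 mm thick, 0.12 kg, lying loose on the two rods between the jaws, a little askew; parts on it stand up to 11 mm above its top. Origin: centre of its underside, 40 mm above the bench.
- side_cutter: Side cutters with red handles, 134 mm long, lying on the bench in front; leave alone.
- solder_reel: Reel of solder, 54x87x40 mm, on the bench to the left of the holder; leave alone.
- flux_tin: Round flat tin, 60 mm in diameter, 19 mm high, on the bench at the right front; leave alone.
- tweezers: Tweezers, 118 mm long, lying on the bench in front; leave alone.
There are look-alikes about, which are no part of the job. There is more than one size of the board; the one meant has the size given above.

How it is judged:
By the outcome, as a careful person would: the job done as asked, in the order asked, and still so for the second after the job is handed in, with the robot touching nothing.
It also fails if it takes over 48 s, if anything falls off the work surface, if the arm or the gripper's body presses on something with over 40 N, if the wrist force passes 120 N, or if a joint passes its speed limit or range.

## Working session

There is one attempt and no reset: what is moved stays moved. The work goes in short steps, Python scripts to look and compute and a shell command to move; the robot and the scene stay as the last step left them, time stands still between calls to the robot, and variables do not carry over. Pictures are saved under pics/ and viewed, at most 10 in all, crops included, and the job is handed in when it is done.

```bash
ls; mkdir -p pics; python3 - <<'E'
from bench import arm
import cv2,pickle
s=arm.sense();print(s)
d={n:arm.read_camera(n) for n in("scene","side")}
pickle.dump(d,open("cam0.pkl","wb"))
for n in d:
    cv2.imwrite(f"pics/{n}0.png",d[n]["color"][:,:,::-1]); print(n,{k:v for k,v in d[n].items() if k!="color"})
E
```

```text
pics
{'t': 0.0, 'joints': array([-1.36150666e+00,  2.07433769e-01,  1.54296203e+00,  1.79175368e-05,
        1.39352040e+00, -1.50512434e-01]), 'qvel': array([-0.0015544 ,  0.00023975, -0.00131458,  0.00177693, -0.00066913,
       -0.00086316]), 'tau': array([-1.05988991e-03, -3.83037758e+01, -2.91596711e+01, -2.09491291e-04,
        1.05798521e-02,  4.48089864e-06]), 'eef_pos': array([ 0.20227837, -0.53742818,  0.23011413]), 'tool_rot': array([ 9.83861023e-01,  1.78930536e-01, -2.53251960e-05, -1.16152789e-03]), 'contact_force': array([ 0.01611995,  0.15208784, -0.17419921]), 'torque': array([-0.00214085,  0.00980733,  0.00812137]), 'grasp_force': 0.0, 'gripper_width': 0.08558987343053553}
scene {'fx': 484.2794613705729, 'fy': 484.2794613705729, 'cx': 314.56342379548477, 'cy': 238.068453636997, 'D': array([-0.02956999,  0.        ,  0.        ,  0.        ,  0.        ]), 'view': array([[-0.7065642 , -0.70762096,  0.00629417,  0.38441151],
       [-0.38453118,  0.37645981, -0.84286047,  0.24646052],
       [ 0.59405623, -0.59795534, -0.53809535,  0.94116468],
       [ 0.        ,  0.        ,  0.        ,  1.        ]])}
side {'fx': 521.9340438716281, 'fy': 521.9340438716281, 'cx': 323.1687318202825, 'cy': 237.1512697276441, 'D': array([-0.00057201,  0.        ,  0.        ,  0.        ,  0.        ]), 'view': array([[-0.94663178, -0.32189841,  0.01642215,  0.4801851 ],
       [-0.19622504,  0.53513603, -0.82166   ,  0.15656889],
       [ 0.25570296, -0.78103191, -0.5697413 ,  0.94726706],
       [ 0.        ,  0.        ,  0.        ,  1.        ]])}
```

View pics/scene0.png

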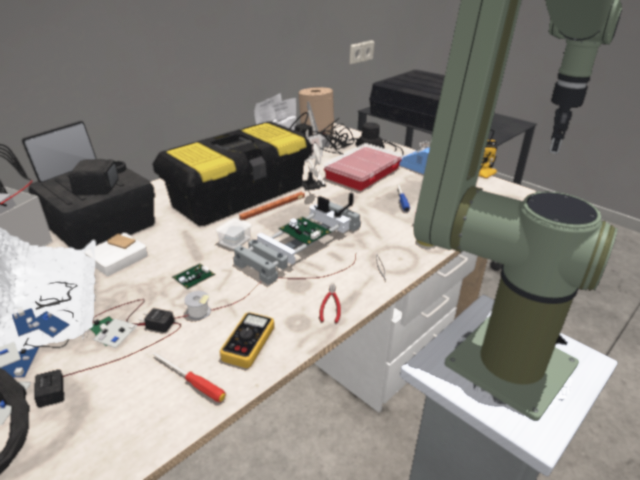

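View pics/side0.png

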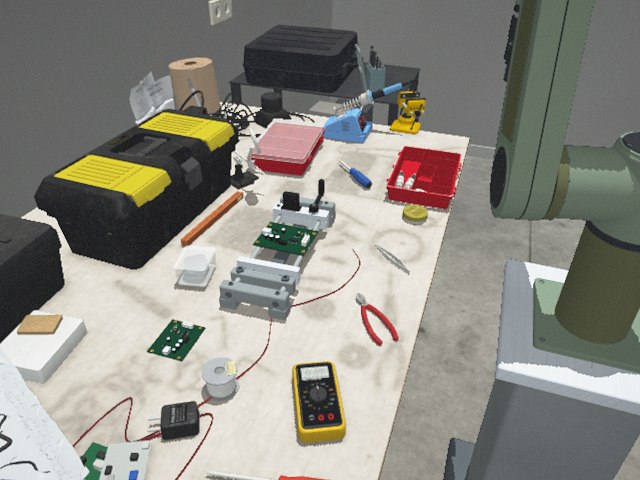

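The scene view shows the holder around (300,235), with the board at (305,228). The side view shows the +y foot at (257,293), the far jaw at (265,272), the board on the rods at (284,238), and the sliding jaw with its black grip and lever at (303,205). Two other boards lie loose on the bench, at (177,340) and (115,465) in the side view. The board meant is the one on the rods, and I'll confirm that in an enlarged crop.

```bash
python3 - <<'E'
import cv2,pickle
d=pickle.load(open("cam0.pkl","rb"))
c=d["side"]["color"][170:320,205:355,::-1]
cv2.imwrite("pics/crop1.png",cv2.resize(c,(600,600),interpolation=cv2.INTER_CUBIC))
c=d["scene"]["color"][185:285,225:370,::-1]
cv2.imwrite("pics/crop2.png",cv2.resize(c,None,fx=5.5,fy=5.5,interpolation=cv2.INTER_CUBIC))
E
```

```text
(no output)
```

View pics/crop1.png

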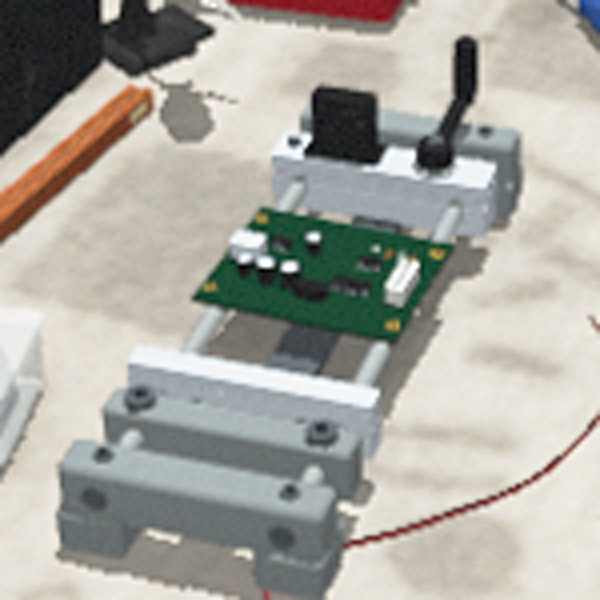

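View pics/crop2.png

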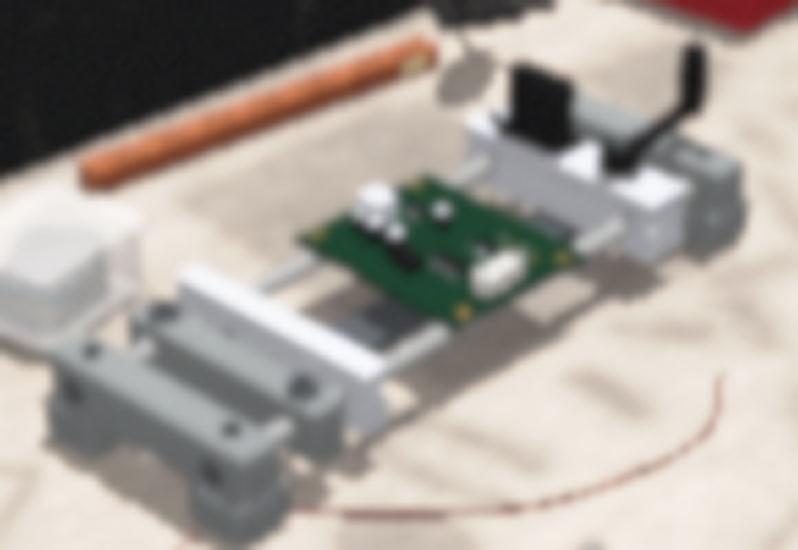

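```bash
cat > h.py <<'E'
import numpy as np,cv2
def proj(c,P):
    V=c["view"];K=np.array([[c["fx"],0,c["cx"]],[0,c["fy"],c["cy"]],[0,0,1]])
    return cv2.projectPoints(np.array(P,float),cv2.Rodrigues(V[:3,:3])[0],V[:3,3],K,c["D"])[0][:,0]
E
python3 - <<'E'
import pickle,numpy as np
from scipy.optimize import least_squares
from h import proj
d=pickle.load(open("cam0.pkl","rb"))
# name, frame h/j, point mm, pixel in crop
side=[("h",64,188,50,62,462),("h",-64,188,50,332,508),("h",64,164,50,80,440),("h",-64,164,50,342,482),
("j",62,13,54,272,162),("j",-62,13,54,490,208),("j",-62,13,20,485,236),("j",40,7,92,315,92),("j",4,7,92,380,98),("j",-30,-55,104,465,40),
("b",55,45,43,193,298),("b",-55,45,43,402,340),("b",-55,-45,43,452,243),("b",55,-45,43,260,208)]
scene=[("h",64,188,50,50,348),("h",-64,188,50,238,442),("h",-64,164,50,290,425),
("j",62,13,54,466,122),("j",40,7,92,515,68),("j",4,7,92,572,80),("j",-30,-55,104,693,48),
("b",55,45,43,297,238),("b",-55,45,43,465,325),("b",-55,-45,43,590,255),("b",55,-45,43,420,178)]
def R(a):c,s=np.cos(a),np.sin(a);return np.array([[c,-s],[s,c]])
def world(p,q):
    o=[]
    for f,x,y,z,*_ in q:
        v=np.array([x,y])/1e3
        if f=="j": v=v+[0,p[3]]
        if f=="b": v=R(p[6])@v+p[4:6]
        o.append([*(R(p[2])@v+p[:2]),z/1e3])
    return np.array(o)
def res(p):
    r=[]
    for n,q,k,o in(("side",side,4,(205,170)),("scene",scene,5.5,(225,185))):
        px=np.array([[a[4],a[5]] for a in q])/k+o-.5+.5/k
        r.append(proj(d[n],world(p,q))-px)
    return np.vstack(r)
best=None
for yaw in(-.4,0,.4):
    s=least_squares(lambda p:res(p).ravel(),[.5,0,yaw,-.095,0,0,0],loss="soft_l1",x_scale=.01)
    if best is None or s.cost<best.cost:best=s
p=best.x;print(best.cost,p.round(4));print(res(p).round(1).tolist())
Rr=R(p[2])
for n,l in(("grip",[.022,p[3]]),("pivot",[-.03,p[3]]),("knob",[-.03,p[3]-.055])):print(n,Rr@l+p[:2])
np.save("p.npy",p)
# far bar candidate: left/right near top corners at various z
E
```

```text
24.13797079683116 [ 5.908e-01 -1.030e-02  5.370e-02 -9.910e-02  1.200e-03 -4.000e-04
 -8.600e-03]
[[-0.8, -0.5], [-1.1, 1.7], [0.3, -3.0], [0.8, -0.4], [0.3, -3.0], [-0.2, -5.6], [0.7, 0.4], [-0.6, -0.2], [-1.1, 0.8], [0.7, -0.5], [0.5, 0.1], [-0.1, -0.7], [0.5, -0.6], [-0.2, -0.4], [0.0, 0.2], [1.8, 3.9], [-0.2, 2.5], [0.3, 0.3], [-1.2, -0.1], [-1.7, 1.9], [0.7, -0.1], [-0.8, 1.1], [-0.9, 0.9], [-0.2, -0.1], [0.4, -0.4]]
grip [ 0.61813218 -0.10808272]
pivot [ 0.56620713 -0.11087371]
knob [ 0.56915914 -0.16579443]
```

```bash
python3 -m handwheel '[[[0,0,-4],[0,0,0]],[[0,0,-8],[0,0,0]],[[5,-2.4,-8],[0,0,2]],[[9,-4.5,-8],[0,0,4]],[[14,-6.5,-8],[0,0,6]],[[18,-8.5,-8],[0,0,8]],[[22,-10.5,-8],[0,0,10]],[[27,-12.7,-8],[0,0,12]],[[31,-14.6,-8],[0,0,14]],[[36,-17,-8],[0,0,16]],[[40,-19,-8],[0,0,17.5]],[[45,-21,-8],[0,0,17.5]],[[49,-23,-8],[0,0,17.5]],[[54,-25.5,-7],[0,0,17.5]],[[54,-25.5,-4],[0,0,17.5]],[[54,-25.5,-4],[0,0,17.5]],[[54,-25.5,-4],[0,0,17.5]]]' -1 60; python3 - <<'E'
from bench import arm
import cv2,pickle
d=arm.read_camera("wrist");pickle.dump(d,open("cam1.pkl","wb"))
cv2.imwrite("pics/wrist1.png",d["color"][:,:,::-1])
s=arm.sense();print(s["joints"],s["eef_pos"],s["tool_rot"],s["contact_force"]);print(d["view"],d["fx"],d["D"])
E
```

```text
t: 1.8
eef_pos: [0.617, -0.1094, 0.2699]
tool_rot: [1.0, 0.027, -0.002, -0.0]
contact_force: [0.3, 0.3, 0.9]
gripper_width: 0.0853
grasp_force: 0.0
[-3.14135067e-01  2.90681909e-01  1.35462153e+00 -4.61991349e-04
  1.49681028e+00  1.20321406e+00] [ 0.61762919 -0.11018112  0.27158396] [ 9.99642427e-01  2.67375468e-02 -3.22547436e-04  1.30012699e-04] [0.05612426 0.0914379  0.57851931]
[[ 0.05380205 -0.99854667 -0.00314455 -0.14229716]
 [-0.95653807 -0.05244194  0.28685321  0.53594178]
 [-0.28660122 -0.01242541 -0.95796939  0.58974142]
 [ 0.          0.          0.          1.        ]] 351.81363019965767 [0.00454617 0.         0.         0.         0.        ]
```

View pics/wrist1.png

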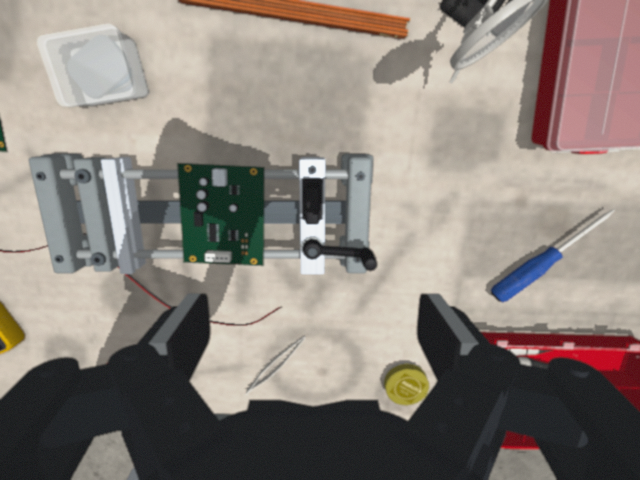

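The wrist view shows the holder from above:
- Sliding jaw: (299..325, 156..273)
- Grip top: about (313,200)
- Lever pivot: (312,249)
- Knob: (370,261)
- Board: corners at (178,163), (265,166), (264,265) and (181,263)
- Sprung bar edge: (122,157) to (139,270)

The board on the rods fits the given size.

```bash
cat > fit.py <<'E'
import pickle,numpy as np
from scipy.optimize import least_squares
from h import proj
d=pickle.load(open("cam0.pkl","rb"));d["wrist"]=pickle.load(open("cam1.pkl","rb"))
Q={"side":[("j",-62,13,20,485,236),("j",40,7,92,315,92),("j",4,7,92,380,98),("j",-30,-55,104,465,40),
("b",55,45,43,193,298),("b",-55,45,43,402,340),("b",-55,-45,43,452,243),("b",55,-45,43,260,208)],
"scene":[("j",40,7,92,515,68),("j",4,7,92,572,80),("j",-30,-55,104,693,48),
("b",55,45,43,297,238),("b",-55,45,43,465,325),("b",-55,-45,43,590,255),("b",55,-45,43,420,178)],
"wrist":[("j",62,13,54,299,156),("j",-62,13,54,301,273),("j",62,-13,54,325,156),("j",-62,-13,54,324,273),
("j",-30,-55,104,370,262),("h",64,-162,50,373,155),("h",-64,-162,50,370,271),
("b",55,45,43,178,163),("b",-55,45,43,181,263),("b",-55,-45,43,264,265),("b",55,-45,43,265,166)]}
T={"side":(4,(205,170)),"scene":(5.5,(225,185)),"wrist":(1,(0,0))}
def R(a):c,s=np.cos(a),np.sin(a);return np.array([[c,-s],[s,c]])
def world(p,q):
    o=[]
    for f,x,y,z,*_ in q:
        v=np.array([x,y])/1e3
        if f=="j": v=v+[0,p[3]]
        if f=="b": v=R(p[6])@v+p[4:6]
        o.append([*(R(p[2])@v+p[:2]),z/1e3])
    return np.array(o)
def res(p):
    return np.vstack([proj(d[n],world(p,q))-(np.array([a[4:] for a in q])/T[n][0]+T[n][1]-.5+.5/T[n][0]) for n,q in Q.items()])
if __name__=="__main__":
    s=least_squares(lambda p:res(p).ravel(),np.load("p.npy"),loss="soft_l1",x_scale=.01);p=s.x
    print(s.cost,p.round(4));print(res(p).round(1).tolist());np.save("p.npy",p)
    for n,l in(("grip",[.022,p[3]]),("pivot",[-.03,p[3]]),("knob",[-.03,p[3]-.055])):print(n,R(p[2])@l+p[:2])
    for y in(54,74,94,114):print(y,proj(d["wrist"],world(p,[("h",62,y,54),("h",-62,y,54)])).round().tolist())
E
python3 fit.py
```

```text
22.671081720690943 [ 5.942e-01 -9.700e-03  6.140e-02 -9.980e-02 -5.000e-04 -2.900e-03
 -4.680e-02]
[[-1.0, -0.1], [-2.3, -0.5], [-2.8, 0.4], [-1.2, -0.9], [-0.1, -1.2], [-1.5, -1.1], [0.3, -0.7], [0.3, -1.3], [-2.3, -0.6], [-2.7, 1.4], [-0.5, -0.7], [-0.5, 0.2], [-1.7, 0.4], [-0.3, -0.2], [1.3, -0.9], [-0.3, 1.5], [-0.1, 0.2], [-0.1, 1.4], [0.6, 0.0], [1.3, -0.0], [0.8, -0.4], [-1.0, 2.0], [-1.5, -0.1], [2.6, -0.2], [0.1, 0.8], [-0.9, 0.5]]
grip [ 0.62223788 -0.10802825]
pivot [ 0.57033594 -0.11122016]
knob [ 0.573712   -0.16611645]
54 [[157.0, 159.0], [172.0, 274.0]]
74 [[137.0, 159.0], [154.0, 274.0]]
94 [[117.0, 159.0], [136.0, 274.0]]
114 [[97.0, 159.0], [118.0, 274.0]]
```

```bash
python3 -m handwheel '[[[0.4,-0.2,4],[0,0,0]],[[0.4,-0.2,8],[0,0,0]],[[0.4,-0.2,12],[0,0,0]],[[0.4,-0.2,15],[0,0,0]],[[0.4,-0.2,17],[0,0,0]],[[0.4,-0.2,19],[0,0,0]],[[0.4,-0.2,20.6],[0,0,0]],[[0.4,-0.2,20.6],[0,0,0]],[[0.4,-0.2,20.6],[0,0,0]],[[0.4,-0.2,20.6],[0,0,0]]]' -1 30; python3 -m handwheel '[[[0,0,0],[0,0,0]],[[0,0,0],[0,0,0]],[[0,0,0],[0,0,0]]]' - ; python3 - <<'E'
from bench import arm
import cv2,pickle
d=arm.read_camera("side")
cv2.imwrite("pics/side2.png",cv2.resize(d["color"][150:300,215:365,::-1],(600,600),interpolation=cv2.INTER_CUBIC))
E
```

```text
t: 2.85
eef_pos: [0.6233, -0.1079, 0.0673]
tool_rot: [1.0, 0.027, 0.002, 0.001]
contact_force: [0.3, 0.4, 0.3]
gripper_width: 0.0853
grasp_force: 0.0
t: 3.15
eef_pos: [0.6223, -0.1072, 0.0659]
tool_rot: [1.0, 0.027, 0.0, 0.0]
contact_force: [-0.3, -0.3, 0.0]
gripper_width: 0.0856
grasp_force: 0.0
```

View pics/side2.png

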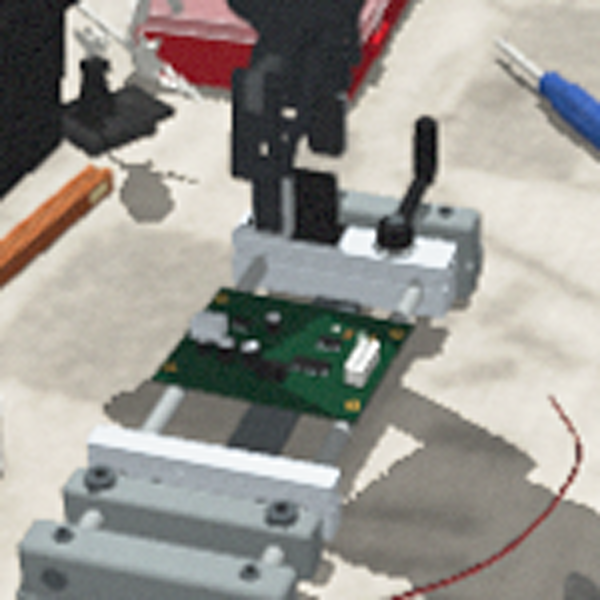

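The open fingers straddle the grip, at about (315,205) in the crop. They look a few mm too far to +x, so I'll shift 4 mm towards -x and close.

```bash
python3 -m handwheel '[[[-0.2,0,0],[0,0,0]],[[-0.4,0,0],[0,0,0]],[[-0.4,0,0],[0,0,0]]]' - ; python3 -m handwheel '[[[0,0,0],[0,0,0]],[[0,0,0],[0,0,0]],[[0,0,0],[0,0,0]],[[0,0,0],[0,0,0]],[[0,0,0],[0,0,0]],[[0,0,0],[0,0,0]],[[0,0,0],[0,0,0]],[[0,0,0],[0,0,0]],[[0,0,0],[0,0,0]],[[0,0,0],[0,0,0]]]' 1 40
```

```text
t: 3.5
eef_pos: [0.6175, -0.1073, 0.0651]
tool_rot: [1.0, 0.027, -0.0, -0.0]
contact_force: [-0.4, 0.2, -0.5]
gripper_width: 0.0849
grasp_force: 0.0
t: 4.5
eef_pos: [0.618, -0.1076, 0.0654]
tool_rot: [1.0, 0.027, 0.0, 0.0]
contact_force: [-1.1, -1.6, 0.7]
gripper_width: 0.0133
grasp_force: 42.9
```

```bash
python3 -m handwheel '[[[0,-0.5,0],[0,0,0]],[[0,-1,0],[0,0,0]],[[0,-1.5,0],[0,0,0]],[[0,-2,0],[0,0,0]],[[0,-2.5,0],[0,0,0]],[[0,-3,0],[0,0,0]],[[0,-3.5,0],[0,0,0]],[[0,-4,0],[0,0,0]]]' -;python3 -m handwheel '[[[0,-0.5,0],[0,0,0]],[[0,-1,0],[0,0,0]],[[0,-1.5,0],[0,0,0]],[[0,-2,0],[0,0,0]],[[0,-2.5,0],[0,0,0]],[[0,-3,0],[0,0,0]],[[0,-3.3,0],[0,0,0]],[[0,-3.6,0],[0,0,0]]]' -
```

```text
t: 5.3
eef_pos: [0.6159, -0.0692, 0.0654]
tool_rot: [1.0, 0.027, 0.0, 0.002]
contact_force: [-0.3, -6.8, 1.5]
gripper_width: 0.013
grasp_force: 42.8
t: 6.1
eef_pos: [0.614, -0.0334, 0.0654]
tool_rot: [1.0, 0.027, 0.0, 0.002]
contact_force: [-1.3, -6.4, 0.6]
gripper_width: 0.0131
grasp_force: 42.9
```

```bash
python3 -m handwheel '[[[0,-0.2,0],[0,0,0]],[[0,-0.4,0],[0,0,0]],[[0,-0.6,0],[0,0,0]],[[0,-0.8,0],[0,0,0]],[[0,-1,0],[0,0,0]]]' -; python3 - <<'E'
from bench import arm
import cv2
d=arm.read_camera("side")
cv2.imwrite("pics/side3.png",cv2.resize(d["color"][170:320,205:355,::-1],(600,600),interpolation=cv2.INTER_CUBIC))
E
```

```text
t: 6.6
eef_pos: [0.6135, -0.0235, 0.0654]
tool_rot: [1.0, 0.027, 0.0, 0.002]
contact_force: [-0.9, -6.9, 1.0]
gripper_width: 0.0132
grasp_force: 42.9
```

View pics/side3.png

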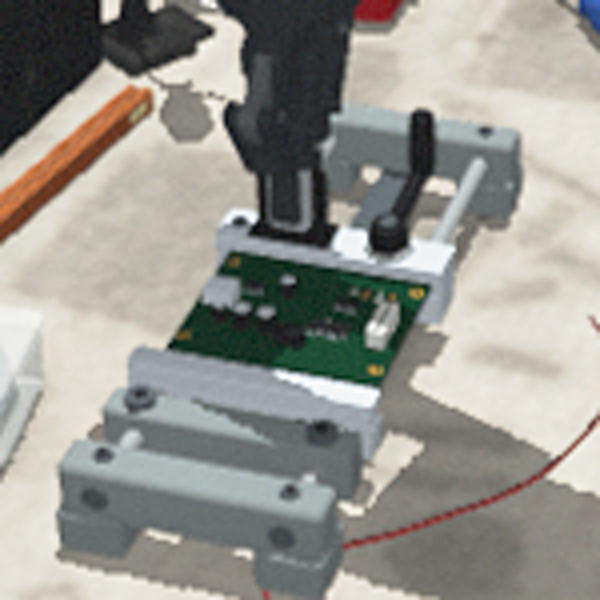

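The board sits square in the sliding jaw's groove. Its far edge, around (275,370) in the crop, is just reaching the sprung bar. I'll feel forward in small steps.

```bash
for i in 1 2 ; do python3 -m handwheel '[[[0,-0.1,0],[0,0,0]],[[0,-0.2,0],[0,0,0]],[[0,-0.3,0],[0,0,0]],[[0,-0.3,0],[0,0,0]]]' - | grep -E "eef|contact"; done; for i in 1; do python3 -m handwheel '[[[0,-0.1,0],[0,0,0]],[[0,-0.2,0],[0,0,0]],[[0,-0.2,0],[0,0,0]]]' - | grep -E "eef|contact"; done
```

```text
eef_pos: [0.6133, -0.0203, 0.0654]
contact_force: [-0.5, -6.5, 1.0]
eef_pos: [0.6131, -0.0174, 0.0654]
contact_force: [0.5, -5.1, 1.3]
eef_pos: [0.613, -0.0154, 0.0654]
contact_force: [0.0, -6.3, -0.2]
```

```bash
for i in 1 2 3 4; do python3 -m handwheel '[[[0,-0.05,0],[0,0,0]],[[0,-0.1,0],[0,0,0]],[[0,-0.1,0],[0,0,0]]]' - | grep -E "eef|contact"; done
```

```text
eef_pos: [0.613, -0.0144, 0.0654]
contact_force: [-0.7, -7.2, -0.2]
eef_pos: [0.6129, -0.0135, 0.0654]
contact_force: [0.2, -6.8, 1.0]
eef_pos: [0.6129, -0.0125, 0.0654]
contact_force: [-0.3, -6.6, 0.9]
eef_pos: [0.6128, -0.0115, 0.0654]
contact_force: [-0.3, -6.4, 0.4]
```

Still only sliding friction. I'll continue in 1 mm steps, stopping well short of a 12 N rise.

```bash
for i in 1 2 3; do python3 -m handwheel '[[[0,-0.05,0],[0,0,0]],[[0,-0.1,0],[0,0,0]],[[0,-0.1,0],[0,0,0]]]' - | grep -E "eef|contact"; done
```

```text
eef_pos: [0.6127, -0.0105, 0.0654]
contact_force: [-0.8, -7.1, -0.1]
eef_pos: [0.6127, -0.0095, 0.0654]
contact_force: [-0.8, -7.2, 0.5]
eef_pos: [0.6126, -0.0085, 0.0654]
contact_force: [-0.7, -7.0, 1.3]
```

```bash
for i in 1 2 3; do python3 -m handwheel '[[[0,-0.05,0],[0,0,0]],[[0,-0.1,0],[0,0,0]],[[0,-0.1,0],[0,0,0]]]' - | grep -E "eef|contact"; done
```

```text
eef_pos: [0.6126, -0.0075, 0.0654]
contact_force: [-1.1, -7.2, 0.9]
eef_pos: [0.6125, -0.0065, 0.0654]
contact_force: [-0.6, -6.3, 0.9]
eef_pos: [0.6125, -0.0055, 0.0654]
contact_force: [-1.5, -6.2, 1.4]
```

```bash
python3 - <<'E'
from bench import arm
import cv2,numpy as np
d=arm.read_camera("side");e=arm.read_camera("scene")
a=cv2.resize(d["color"][200:300,230:330,::-1],(400,400),interpolation=cv2.INTER_CUBIC)
b=cv2.resize(e["color"][190:290,235:335,::-1],(400,400),interpolation=cv2.INTER_CUBIC)
cv2.imwrite("pics/both4.png",np.hstack([a,b]))
E
```

```text
(no output)
```

View pics/both4.png

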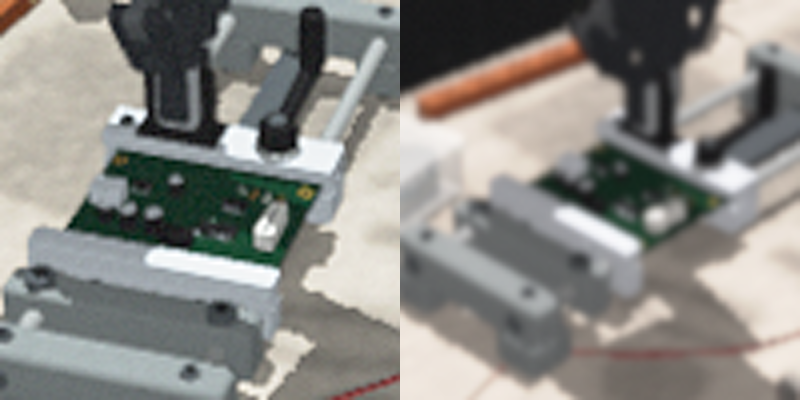

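The board is flat and square, with its far edge at the bar's groove and the bar not yet yielding. I'll go on.

```bash
for i in 1 2; do python3 -m handwheel '[[[0,-0.05,0],[0,0,0]],[[0,-0.1,0],[0,0,0]],[[0,-0.1,0],[0,0,0]]]' - | grep -E "eef|contact"; done
```

```text
eef_pos: [0.6124, -0.0045, 0.0654]
contact_force: [-0.1, -6.1, 1.2]
eef_pos: [0.6124, -0.0035, 0.0654]
contact_force: [0.1, -5.9, 0.9]
```

```bash
for i in 1 2; do python3 -m handwheel '[[[0,-0.05,0],[0,0,0]],[[0,-0.1,0],[0,0,0]],[[0,-0.1,0],[0,0,0]]]' - | grep -E "eef|contact"; done
```

```text
eef_pos: [0.6123, -0.0032, 0.0654]
contact_force: [-0.7, -8.4, -0.0]
eef_pos: [0.6123, -0.0029, 0.0654]
contact_force: [-0.3, -10.2, -0.2]
```

```bash
for i in 1 2; do python3 -m handwheel '[[[0,-0.05,0],[0,0,0]],[[0,-0.1,0],[0,0,0]],[[0,-0.1,0],[0,0,0]]]' - | grep -E "eef|contact"; done
```

```text
eef_pos: [0.6123, -0.0023, 0.0654]
contact_force: [-0.6, -12.2, -0.5]
eef_pos: [0.6123, -0.0018, 0.0654]
contact_force: [-0.0, -12.5, 0.0]
```

```bash
python3 -m handwheel '[[[0,-0.05,0],[0,0,0]],[[0,-0.1,0],[0,0,0]],[[0,-0.1,0],[0,0,0]],[[0,-0.1,0],[0,0,0]]]' - | grep -E "eef|contact"
```

```text
eef_pos: [0.6122, -0.0012, 0.0654]
contact_force: [-0.8, -13.7, -0.4]
```

```bash
python3 -m handwheel '[[[0,-0,0],[0,0,0]],[[0,0,0],[0,0,0]],[[0,0,0],[0,0,0]],[[0,0,0],[0,0,0]],[[0,0,0],[0,0,0]],[[0,0,0],[0,0,0]]]' -0.5; python3 -m handwheel '[[[0,0,-2],[0,0,0]],[[0,0,-5],[0,0,0]],[[0,0,-9],[0,0,0]],[[0,0,-13],[0,0,0]],[[-2,5,-13],[0,0,-8]],[[-3,8,-13],[0,0,-16]],[[-4,8,-13],[0,0,-24]],[[-5,8,-13],[0,0,-32]],[[-5,8,-13],[0,0,-40]],[[-5,8,-13],[0,0,-48]],[[-5,8,-13],[0,0,-56]],[[-5,8,-13],[0,0,-64]],[[-5,8,-13],[0,0,-72]],[[-5,8,-13],[0,0,-80]],[[-5,8,-13],[0,0,-88]],[[-5,8,-13],[0,0,-90]],[[-5,8,-13],[0,0,-90]],[[-5,8,-13],[0,0,-90]]]' -1; python3 - <<'E'
from bench import arm
import cv2,pickle
d=arm.read_camera("wrist");pickle.dump(d,open("cam2.pkl","wb"))
cv2.imwrite("pics/wrist5.png",d["color"][:,:,::-1])
E
```

```text
t: 13.65
eef_pos: [0.612, 0.0038, 0.0653]
tool_rot: [1.0, 0.027, 0.0, -0.0]
contact_force: [1.1, -0.4, -0.6]
gripper_width: 0.0637
grasp_force: 0.0
t: 15.45
eef_pos: [0.5663, -0.0791, 0.1953]
tool_rot: [0.688, 0.726, 0.0, -0.0]
contact_force: [-0.7, 0.5, -0.5]
gripper_width: 0.0851
grasp_force: 0.0
```

View pics/wrist5.png

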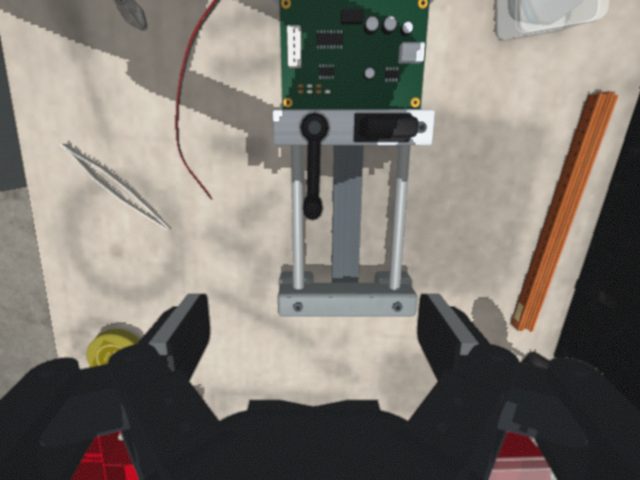

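The wrist view after release shows the lever pivot at (314,126) and the knob at (312,207). The jaw top runs from (274,110) to (434,144), with the board square in its groove.

```bash
python3 - <<'E'
import pickle,numpy as np
from scipy.optimize import least_squares
from h import proj
from fit import R
c=pickle.load(open("cam2.pkl","rb"))
q=np.array([(62,13,54,434,109),(-62,13,54,274,109),(62,-13,54,434,144),(-62,-13,54,275,144),(-30,-55,104,312,207)],float)
W=lambda p:np.c_[(R(p[2])@(q[:,:2].T/1e3)).T+p[:2],q[:,2]/1e3]
s=least_squares(lambda p:(proj(c,W(p))-q[:,3:]).ravel(),[.59,0,.055],x_scale=.01);p=s.x
print(p,s.fun.round(1))
o=np.load("p.npy");print("jaw in holder",R(-o[2])@(p[:2]-o[:2]))
print("pivot",R(p[2])@[-.03,0]+p[:2],"knob",R(p[2])@[-.03,-.055]+p[:2])
V=c["view"]
def back(u,v,z):
    r=V[:3,:3].T@[(u-c["cx"])/c["fx"],(v-c["cy"])/c["fy"],1];C=-V[:3,:3].T@V[:3,3];return C+r*(z-C[2])/r[2]
print("knob ray",back(312,207,.104))
E
```

```text
[ 0.59311361 -0.00273467  0.04458337] [ 2.3 -0.3 -1.6 -1.7 -1.3  0.2 -1.8 -1.1  2.   2.9]
jaw in holder [-0.00060612  0.00704292]
pivot [ 0.56314342 -0.00407173] knob [ 0.56559469 -0.05901708]
knob ray [ 0.56413569 -0.05709123  0.104     ]
```

```bash
python3 -m handwheel '[[[1,0,1],[0,0,0]],[[2,0,2],[0,0,0]],[[2,0,5],[0,0,0]],[[2,0,8],[0,0,0]],[[2,0,10],[0,0,0]],[[2,0,11.2],[0,0,0]],[[2,0,11.2],[0,0,0]],[[2,0,11.2],[0,0,0]],[[2,0,11.2],[0,0,0]]]' -1;  python3 -m handwheel '[[[0,0,0],[0,0,0]],[[0,0,0],[0,0,0]],[[0,0,0],[0,0,0]],[[0,0,0],[0,0,0]],[[0,0,0],[0,0,0]],[[0,0,0],[0,0,0]],[[0,0,0],[0,0,0]],[[0,0,0],[0,0,0]],[[0,0,0],[0,0,0]]]' 0.55 20; python3 - <<'E'
from bench import arm
import cv2,numpy as np
d=arm.read_camera("side");e=arm.read_camera("wrist")
a=cv2.resize(d["color"][180:280,240:340,::-1],(400,400),interpolation=cv2.INTER_CUBIC)
b=cv2.resize(e["color"][100:420,160:480,::-1],(400,400))
cv2.imwrite("pics/both6.png",np.hstack([a,b]))
E
```

```text
t: 16.4
eef_pos: [0.5665, -0.0593, 0.0847]
tool_rot: [0.688, 0.726, 0.001, 0.001]
contact_force: [-0.7, 0.3, 0.1]
gripper_width: 0.0854
grasp_force: 0.0
t: 17.3
eef_pos: [0.5652, -0.0592, 0.0832]
tool_rot: [0.688, 0.726, -0.0, -0.0]
contact_force: [0.2, -0.6, -0.7]
gripper_width: 0.0188
grasp_force: 0.0
```

View pics/both6.png

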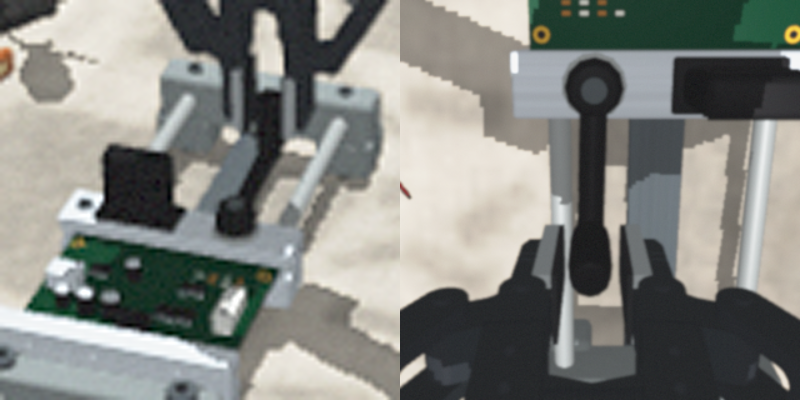

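The knob, at (592,265) in the right-hand half, stands loosely between the two pads. I'll swing it now along the arc.

```bash
python3 -m handwheel '[[[0.01,-0.38,0],[0,0,4]],[[0.05,-0.77,0],[0,0,8]],[[0.12,-1.14,0],[0,0,12]],[[0.21,-1.52,0],[0,0,16]],[[0.33,-1.88,0],[0,0,20]],[[0.48,-2.24,0],[0,0,24]],[[0.64,-2.58,0],[0,0,28]],[[0.84,-2.91,0],[0,0,32]],[[1.05,-3.23,0],[0,0,36]],[[1.29,-3.54,0],[0,0,40]],[[1.29,-3.54,0],[0,0,40]]]' -; python3 - <<'E'
from bench import arm
import cv2,numpy as np
e=arm.read_camera("wrist")
cv2.imwrite("pics/w7.png",e["color"][:,:,::-1])
E
```

```text
t: 18.5
eef_pos: [0.5295, -0.0482, 0.0836]
tool_rot: [0.894, 0.447, 0.0, 0.0]
contact_force: [0.7, -0.1, 0.9]
gripper_width: 0.0192
grasp_force: 0.2
```

View pics/w7.png

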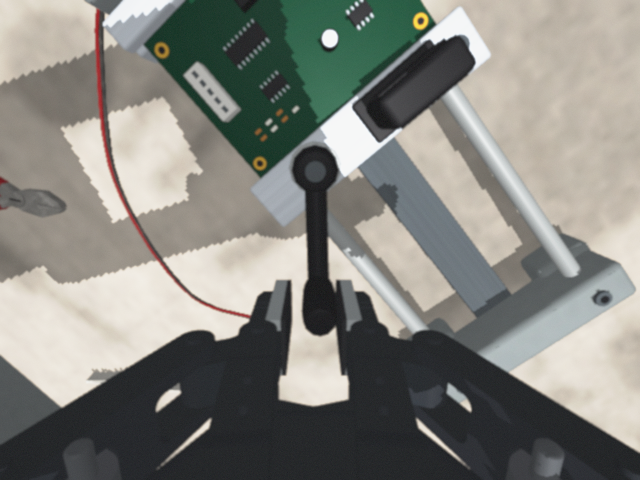

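The lever follows at about 40°, with the knob at (320,310) between the pads. That was my 11th picture, one over the limit of 10, so I'll use only measurements from here on.

```bash
python3 -m handwheel '[[[0.01,-0.38,0],[0,0,4]],[[0.05,-0.77,0],[0,0,8]],[[0.12,-1.14,0],[0,0,12]],[[0.21,-1.52,0],[0,0,16]],[[0.33,-1.88,0],[0,0,20]],[[0.48,-2.24,0],[0,0,24]],[[0.64,-2.58,0],[0,0,28]],[[0.84,-2.91,0],[0,0,32]],[[1.05,-3.23,0],[0,0,36]],[[1.29,-3.54,0],[0,0,40]],[[1.54,-3.82,0],[0,0,44]],[[1.54,-3.82,0],[0,0,44]]]' -; python3 -m handwheel '[[[0,0,0],[0,0,0]]]' -
```

```text
t: 19.75
eef_pos: [0.5086, -0.0133, 0.0836]
tool_rot: [0.997, 0.08, 0.001, 0.0]
contact_force: [1.4, -0.3, -0.6]
gripper_width: 0.0195
grasp_force: 0.6
t: 19.85
eef_pos: [0.5083, -0.0133, 0.0835]
tool_rot: [0.997, 0.081, 0.0, 0.0]
contact_force: [0.6, -0.6, 0.7]
gripper_width: 0.0192
grasp_force: 0.7
```

```bash
for i in 1 2 3; do python3 -m handwheel '[[[0,-0.05,0],[0,0,0.5]],[[0,-0.1,0],[0,0,0.5]],[[0,-0.1,0],[0,0,0.5]]]' - | grep -E "eef|contact|grasp"; done
```

```text
eef_pos: [0.5081, -0.0123, 0.0835]
contact_force: [1.1, -2.0, 0.6]
grasp_force: 1.2
eef_pos: [0.5078, -0.011, 0.0835]
contact_force: [1.9, -2.3, 1.0]
grasp_force: 1.2
eef_pos: [0.5075, -0.01, 0.0834]
contact_force: [1.5, -1.6, 1.7]
grasp_force: 1.2
```

```bash
for i in 1 2; do python3 -m handwheel '[[[0,-0.05,0],[0,0,0]],[[0,-0.1,0],[0,0,0]],[[0,-0.1,0],[0,0,0]]]' - | grep -E "eef|contact|grasp"; done
```

```text
eef_pos: [0.5073, -0.0091, 0.0833]
contact_force: [0.9, -2.7, 1.5]
grasp_force: 1.5
eef_pos: [0.5073, -0.0088, 0.0834]
contact_force: [0.2, -4.6, 2.8]
grasp_force: 2.8
```

```bash
for i in 1 2; do python3 -m handwheel '[[[0,-0.05,0],[0,0,0]],[[0,-0.1,0],[0,0,0]],[[0,-0.1,0],[0,0,0]]]' - | grep -E "eef|contact|grasp"; done
```

```text
eef_pos: [0.5073, -0.0087, 0.0834]
contact_force: [1.4, -8.3, 1.9]
grasp_force: 4.0
eef_pos: [0.5073, -0.0085, 0.0835]
contact_force: [0.4, -9.5, 1.3]
grasp_force: 5.2
```

The lever stalled hard at -0.0088 and the force rose to 9.5 N, so it's at its end stop. I'll back off, open and retreat.

```bash
python3 -m handwheel '[[[0,0.1,0],[0,0,0]],[[0,0.2,0],[0,0,0]],[[0,0.3,0],[0,0,0]],[[0,0.3,0],[0,0,0]]]' -; python3 -m handwheel '[[[0,0,0],[0,0,0]],[[0,0,0],[0,0,0]],[[0,0,0],[0,0,0]],[[0,0,-2],[0,0,0]],[[0,0,-5],[0,0,0]],[[0,0,-9],[0,0,0]],[[0,0,-13],[0,0,0]],[[-4,0,-17],[0,0,0]],[[-4,0,-17],[0,0,0]],[[-4,0,-17],[0,0,0]],[[-4,0,-17],[0,0,0]]]' 0; python3 - <<'E'
from bench import arm
import cv2,pickle,numpy as np
from h import proj
from fit import R
d=arm.read_camera("wrist");pickle.dump(d,open("cam3.pkl","wb"))
im=d["color"].astype(int)
dark=(im.max(2)<70).astype(np.uint8)
yaw=.057;piv=np.array([.5628,-.004])
for t in(1.3,1.4,1.5):
    k=piv+R(yaw)@(.055*np.array([-np.sin(t),-np.cos(t)]));print(t,proj(d,[[*k,.104],[*k,.08],[*piv,.075]]).round().tolist())
n,l,st,ce=cv2.connectedComponentsWithStats(dark)
for i in range(1,n):
    if 100<st[i,4]<8000:print(st[i].tolist(),ce[i].round())
g=((im[:,:,1]>im[:,:,0]+20)&(im[:,:,1]>im[:,:,2]+10)).astype(np.uint8)
n,l,st,ce=cv2.connectedComponentsWithStats(cv2.morphologyEx(g,cv2.MORPH_CLOSE,np.ones((15,15))))
i=1+st[1:,4].argmax();print("board",st[i],cv2.boxPoints(cv2.minAreaRect(np.argwhere(l==i)[:,::-1].astype(np.float32))).round().tolist())
E
```

```text
t: 22.35
eef_pos: [0.5072, -0.009, 0.0832]
tool_rot: [0.998, 0.066, -0.0, -0.0]
contact_force: [0.9, -4.0, 2.2]
gripper_width: 0.0191
grasp_force: 1.7
t: 23.45
eef_pos: [0.4671, -0.0139, 0.2517]
tool_rot: [0.998, 0.066, -0.001, -0.001]
contact_force: [-0.0, -1.1, -0.3]
gripper_width: 0.0428
grasp_force: 0.0
1.3 [[330.0, 168.0], [328.0, 165.0], [316.0, 100.0]]
1.4 [[323.0, 169.0], [322.0, 166.0], [316.0, 100.0]]
1.5 [[316.0, 169.0], [316.0, 166.0], [316.0, 100.0]]
[310, 0, 26, 63, 1124] [322.  31.]
[230, 45, 18, 30, 241] [236.  62.]
[247, 73, 7, 23, 136] [250.  84.]
[307, 90, 22, 86, 708] [316. 134.]
[0, 176, 46, 63, 855] [ 18. 211.]
board [  218     0    91   130 10632] [[218.0, 129.0], [218.0, 0.0], [308.0, 0.0], [308.0, 129.0]]
```

```bash
python3 - <<'E'
from bench import arm
import cv2,pickle,numpy as np
from h import proj
from fit import R
d=pickle.load(open("cam3.pkl","rb"));im=d["color"].astype(int);dark=im.max(2)<70
for a,b in((90,110),(130,140),(160,177)):
    p=np.argwhere(dark[a:b,300:335]);print("lever",p[:,1].min()+300,p[:,1].max()+300,(p.mean(0)+[a,300]).round(1))
o=np.load("p.npy")
for n in("side","scene"):
    c=arm.read_camera(n);q=c["color"].astype(int)
    g=((q[:,:,1]>q[:,:,0]+12)&(q[:,:,1]>q[:,:,2]+8)).astype(np.uint8)
    g=cv2.morphologyEx(g,cv2.MORPH_CLOSE,np.ones((9,9)))
    jy=np.array([.0066])
    for z in(.043,.053):
        P=[[*(R(.057)@[x,y+.0066]+o[:2]),z] for x,y in((.055,.013),(.055,.093),(-.055,.093),(-.055,.013))]
        m=np.zeros(g.shape,np.uint8);pp=proj(c,P);cv2.fillPoly(m,[pp.round().astype(np.int32)],1)
        k,l,st,ce=cv2.connectedComponentsWithStats(g);w=np.zeros_like(g)
        i=np.bincount(l[m>0],minlength=k)[1:].argmax()+1;w=(l==i).astype(np.uint8)
        print(n,z,"IoU",((m&w).sum()/(m|w).sum()).round(2),pp.round().tolist(),st[i].tolist())
    h=cv2.approxPolyDP(max(cv2.findContours(w,0,2)[0],key=cv2.contourArea),3,True);print(h[:,0].tolist())
s=arm.sense();print(s["t"],s["contact_force"])
E
```

```text
lever 307 328 [ 99.4 315.2]
lever 313 321 [134.5 317. ]
lever 310 324 [166.8 315.7]
side 0.043 IoU 0.76 [[257.0, 238.0], [242.0, 260.0], [296.0, 270.0], [308.0, 247.0]] [247, 239, 62, 28, 1073]
side 0.053 IoU 0.71 [[257.0, 234.0], [242.0, 256.0], [296.0, 266.0], [308.0, 243.0]] [247, 239, 62, 28, 1073]
[[247, 256], [299, 266], [308, 248], [258, 239], [255, 250]]
scene 0.043 IoU 0.59 [[284.0, 225.0], [262.0, 237.0], [293.0, 253.0], [314.0, 240.0]] [269, 227, 42, 25, 466]
scene 0.053 IoU 0.51 [[284.0, 222.0], [262.0, 234.0], [293.0, 250.0], [314.0, 237.0]] [269, 227, 42, 25, 466]
[[269, 235], [282, 237], [296, 251], [310, 243], [309, 238], [287, 227], [281, 229], [280, 235]]
23.6 [ 0.56833023 -0.09568474  0.54953803]
```

The measurements agree with the job being done. The lever knob is at column 315.7, against 316 predicted for 1.5 rad. The near board corners match a flat, square board at z = 43 mm, and the sprung bar hides the far edge.

```bash
python3 -c "
from bench import arm
print(arm.hand_in())"
```

```text
the job is handed in; nothing more can be done
None
```

I handed the job in with the board pressed about 2 mm into the sprung bar (roughly 7 N) and the lever swung to its end stop, but I viewed 11 pictures against the limit of 10, and the judge returned no verdict.

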